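# Clear the light path and hold the glass cell in it

### The arm

A 6-joint arm with a two-finger parallel gripper is mounted at the origin on the work surface. World frame = base frame: x ahead of the robot, y to its left, z up, the work surface at z = 0. Lengths are in m, angles in rad, forces in N, time in s.
With the tool pointing down it reaches from about 0.225 to 0.875 m from the base axis. Payload 3.4 kg.
Tool frame: the origin (TCP) lies at the very end of the fingers, on their centre line; the grasp point (between the pads) lies 19 mm behind it; z points along the fingers, y is the direction in which the jaws open and shut (so a half turn about z gives the same grasp; the last joint's range is limited). The gripper opens to 85 mm and grips with 20 to 120 N. Pads are 22 mm wide; open, the fingers measure 114 mm over their backs; the gripper's body (76 mm by 85 mm) begins 54 mm behind the grasp point. The pads swing forward as they close: fully open they stand 13 mm farther back than shut.
Start: joints at [-1.325, 0.276, 1.505, -0, 1.361, -0.121], TCP at [0.206, -0.537, 0.231] pointing down, gripper open.
Joint ranges: [-2.89, 2.89], [-0.75, 2.08], [0.22, 2.7], [-1.18, 4.32], [0.11, 2.71], [-2.7, 2.7]. Speed limits (rad/s): [2.57, 2.57, 3.14, 3.14, 3.14, 3.14].

### API

Orientations are given as a unit quaternion [w, x, y, z].
In Python, from rig import get_state, get_image, calibration, sign_off gives the robot as it stands. The module is installed in compiled form; this text tells all that it offers.
- The arm moves only by the tool drive_tool, never from a script. Its argument "targets" is one flat list of numbers, 7 for each row, row after row: the turn, a rotation vector about the tool's x, y, z in degrees, then the shift along the tool's x, y, z in mm, then the opening, from 0 (shut) to 1 (fully open). In form: [wx, wy, wz, tx, ty, tz, fingers, wx, wy, wz, tx, ty, tz, fingers, ...]. A call has 1 to 12 rows; each row shifts and turns the commanded pose from where the row before left it, along the tool's axes as they then stand; what a row does not reach is not made up. A row lasts 1/8 s, in which the tool goes at most 62.5 mm and 10.7 degrees, less where a joint would pass 70% of its speed; a pose out of reach is approached as far as the arm can. A call is refused whole if a number of a shift passes 62.5 or a number of a turn 10.7, either way. A call with a gripper value outside its range is refused whole. The fingers move at their own pace and stop on an object; "grip_force" is the grip in N (left out, the last holds). Time passes only in rows, so rows that do not move let the fingers close. It gives the time, the measured TCP pose, the force and the opening at its end, in the units of the state.
- get_state(): the state, without advancing time (a new reading comes with each control period).
- get_image(name): name is "scene" or "top"; returns the picture (420x560x3 uint8, red, green, blue); there is no depth.
- calibration(name): a dict with "mtx" (3x3 intrinsics, pixels), "distortion" ([k1, k2, p1, p2, k3] as OpenCV has them; the pictures are not rectified), "world_to_cam" (4x4, takes a point from world to camera coordinates). Camera axes: x right, y down, z forward; pixel columns grow to the right and rows downward; lengths in m; the calibration is good to about 2 mm. A picture is of the moment at which its call begins. calibration takes no time and is no camera call.
- sign_off(): hands the job in, once; it reports no verdict.
The state is a dict: "clock": time; "qpos": joint angles; "qd": joint speeds; "effort": joint torques, N m; "position": TCP position; "ee_rot": TCP orientation; "contact_force": force on the tool from outside, world axes, zero at the start; "moment": the same for the moment, N m; "width": finger opening in m.
Only numpy, scipy, OpenCV 4.12 (cv2) and the standard library are available. Lean on these libraries where they do the work, as an engineer would, in place of code of your own. Each camera call takes 0.05 s, during which the arm holds its last target.

### The job

Two capped vials have been left standing in the gap between the lamp and the detector: push them one after the other, upright and without lifting them off the board, in single file into the lane between the guide rails, both completely inside the parallel part. Then take the glass cell by its two frosted faces only, never touching its clear faces, and hold it upright in the middle of the light path, at beam height, with its clear faces looking squarely at the lamp and the detector. Finish while still holding it there clear of the board, and leave the bottle, the slide box and the dish alone.

Things in the scene. Friction and masses are not known exactly. Their poses are not given: they have to be found in the camera images.
- bench: Optical bench fixed to the table: dark grey T-shaped board 12 mm thick; crossbar x -65..65, y -200..200 mm, stem (y -85..85) reaching to x = -205. Origin on the table surface below the middle of the gap, z up, y along the beam (lamp at +y, detector at -y). On the stem, on the -x (robot's) side, is the vial lane, centred on the x axis. A dark line on the board lies under the beam.
- beam_mid (a point): Point on the beam midway between lamp and detector, 62 mm above the table (50 mm above the board), straight above the bench origin; axes as the bench: y along the beam.
- lamp_snout (a point): Centre of the lamp's opening: end of an aluminium snout, 16 mm radius, 103 mm from the middle on +y, 62 mm above the table. The white lamp housing behind it is 64 (x) by 70 (y) mm, from y = 115 to 185, top 94 mm above the table.
- detector_snout (a point): The same on the -y side: snout of the black detector housing, same sizes mirrored.
- lane_entry (a point): On the board's top (12 mm above the table), on the lane's centre line where its parallel part begins, 102 mm to -x of the bench origin; axes as the bench. Parallel part: two aluminium rails, 40 mm clear between them, 5 mm thick, 18 mm high above the board, running 83 mm along -x. Flares of the same height widen from here to about 145 mm at the mouth, 42 mm nearer the beam (x = -60).
- lane_end (a point): Foot of the end stop's face that closes the lane, 185 mm to -x of the bench origin, on the board's top; stop 18 mm high.
- vial1: Amber glass vial with white screw cap, round, 30 mm diameter, 58 mm tall, 50 to 100 g, loose, standing on the board in the gap on the lamp's side of the middle. Origin at the centre of its underside, z up.
- vial2: The same kind of vial, standing in the gap on the detector's side of the middle. It makes no difference which vial goes in first.
- cell: Glass cell standing loose on the table to one side, left or right of the bench: rectangular, 32 mm along its x, 24 mm along its y, 56 mm tall with its 6 mm white stopper, about 90 g. Origin at the centre of its underside, z up. The two frosted (milky) faces look along its +y and -y, are 24 mm apart and are the wider ones; the light passes along its x.
- cell_mid (a point): Middle of the cell, 28 mm above its underside.
- window_a: Clear window of the cell, 20 mm wide, 50 mm tall, on its +x face: not to be touched. The outer face is 16 mm from the cell's axis; origin at its lower edge.
- window_b: The same clear window on the cell's -x face.
- bottle: Bystander: loose amber bottle with black cap, 44 mm diameter, 75 mm tall, on the table on the other side of the bench from the cell. Origin at the centre of its underside.
- slidebox: Bystander: grey box for slides, 85 x 100 x 32 mm, loose on the table, beyond the detector. Origin at the centre of its underside.
- dish: Bystander: clear covered dish, 94 mm diameter, 16 mm tall, loose on the table, beyond the lamp. Origin at the centre of its underside.
Things that resemble listed ones, but are neither listed nor needed, are in the scene too. What is shaped like the vial2 but purple is not meant.

How it is judged:
On the way, in this order (a step that is already met when the one before it is completed fails the run):
1. one vial stands inside the parallel part of the lane (((x of vial1 in the frame of bench between -0.186 and -0.113 m and y of vial1 in the frame of bench between -0.009 and 0.009 m and z of vial1 in the frame of bench below 0.017 m and angle between vial1's own z axis and vertical below 0.1 rad) or (x of vial2 in the frame of bench between -0.186 and -0.113 m and y of vial2 in the frame of bench between -0.009 and 0.009 m and z of vial2 in the frame of bench below 0.017 m and angle between vial2's own z axis and vertical below 0.1 rad))), for 0.2 s.
2. both vials stand in the lane in single file (x of vial1 in the frame of bench between -0.186 and -0.113 m and y of vial1 in the frame of bench between -0.009 and 0.009 m and z of each of vial1, vial2 in the frame of bench below 0.017 m and angle between each of vial1, vial2's own z axis and vertical below 0.1 rad and x of vial2 in the frame of bench between -0.186 and -0.113 m and y of vial2 in the frame of bench between -0.009 and 0.009 m), for 0.2 s.
3. the cell is lifted in the fingers (height (world z) of cell above 0.02 m and contact force between the fingers and cell above 1 N), for 0.2 s.
At the end, for the whole second after the job is handed in: Both vials upright in the parallel lane (axes 11 mm or more past its entry, within 9 mm of its centre line); the fingers alone hold the cell still, its middle within 7 mm of the beam sideways, 8 mm in height, 45 mm along it, turned or tilted under 0.14 rad (all of step 2 and x of cell_mid in the frame of beam_mid between -0.007 and 0.007 m and y of cell_mid in the frame of beam_mid between -0.045 and 0.045 m and z of cell_mid in the frame of beam_mid between -0.008 and 0.008 m and angle between the x axis of cell and the y axis of bench, either way round below 0.14 rad and angle between cell's own z axis and vertical below 0.14 rad and contact force between the fingers and cell above 1 N and contact force between cell and bench below 0.05 N and contact force between cell and vial1 below 0.05 N and contact force between cell and vial2 below 0.05 N and linear speed of cell below 0.02 m/s); the arm keeps its last pose, push and grip.
It fails at once if a clear face of the cell is touched by the fingers (contact force between the fingers and window_a above 0.5 N or contact force between the fingers and window_b above 0.5 N).
It fails at once if a vial is lifted off the board or tipped over (z of any of vial1, vial2 in the frame of bench above 0.027 m or angle between any of vial1, vial2's own z axis and vertical above 0.5 rad).
It fails at once if a bystander (bottle, slide box, dish) is moved or knocked over (distance of any of bottle, slidebox, dish from where it was at the start of the episode above 0.02 m or angle between any of bottle, slidebox, dish's own z axis and vertical above 0.3 rad).
It also fails if it takes over 61 s, if anything falls off the work surface, if the arm or the gripper's body presses on something with over 40 N, if the wrist force passes 120 N, or if a joint passes its speed limit or range.

## Working session

There is one attempt and no reset: what is moved stays moved. The work goes in short steps, Python scripts to look and compute and a tool call to move; the robot and the scene stay as the last step left them, time stands still between calls to the robot, and variables do not carry over. Pictures are saved under pics/ and viewed, and the job is handed in when it is done.

Besides the shell and the picture viewer there is one more tool, called after "Call:" as a command line: name --argument value ..., lists and objects as JSON in quotes. drive_tool: Moves the arm, as the interface text tells. Its arguments: {"type":"object","properties":{"targets":{"type":"array"},"grip_force":{"type":"number"}},"required":["targets"]}

```bash
mkdir -p pics
python3 - <<'E'
from rig import *
import cv2
for n in("scene","top"):
    im=get_image(n); cv2.imwrite(f"pics/{n}0.png",im[:,:,::-1])
    c=calibration(n); print(n,c)
print(get_state())
E
```

```text
scene {'mtx': array([[504.11864766,   0.        , 281.00068468],
       [  0.        , 504.11864766, 209.89452855],
       [  0.        ,   0.        ,   1.        ]]), 'distortion': array([-0.00504202,  0.        ,  0.        ,  0.        ,  0.        ]), 'world_to_cam': array([[-0.45957066,  0.8881348 , -0.00337565,  0.27106227],
       [ 0.51322244,  0.26246422, -0.81713846, -0.24125795],
       [-0.72484311, -0.37726532, -0.57643156,  1.71916066],
       [ 0.        ,  0.        ,  0.        ,  1.        ]])}
top {'mtx': array([[543.50806724,   0.        , 288.65395412],
       [  0.        , 543.50806724, 209.40940319],
       [  0.        ,   0.        ,   1.        ]]), 'distortion': array([-0.19465494,  0.        ,  0.        ,  0.        ,  0.        ]), 'world_to_cam': array([[-0.01691414, -0.99984408, -0.00507172,  0.02329753],
       [-0.98531232,  0.01752992, -0.16985977,  0.59294311],
       [ 0.16992219,  0.0021242 , -0.98545519,  1.52489484],
       [ 0.        ,  0.        ,  0.        ,  1.        ]])}
{'clock': 0.1, 'qpos': array([-1.32500161e+00,  2.76551208e-01,  1.50602164e+00,  1.55590442e-06,
        1.36070033e+00, -1.20981826e-01]), 'qd': array([-0.00252388, -0.00196157, -0.0053544 ,  0.00021182, -0.00017522,
        0.00014121]), 'effort': array([ 4.67049249e-04, -4.17700875e+01, -2.46404350e+01, -3.56285127e-04,
        5.81815621e-03, -1.45447285e-05]), 'position': array([ 0.20608827, -0.53628842,  0.2305091 ]), 'ee_rot': array([-8.38677553e-04,  9.83231128e-01,  1.82361845e-01, -5.16447444e-05]), 'contact_force': array([-0.24509325, -1.11569402,  0.02621421]), 'moment': array([-0.00427016, -0.0017889 ,  0.05107126]), 'width': 0.08529547225489498}
```

View pics/scene0.png

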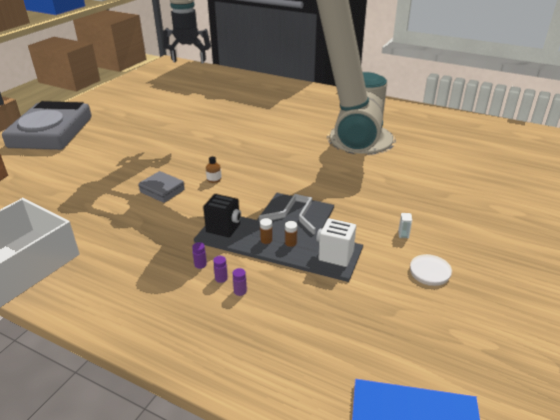

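View pics/top0.png

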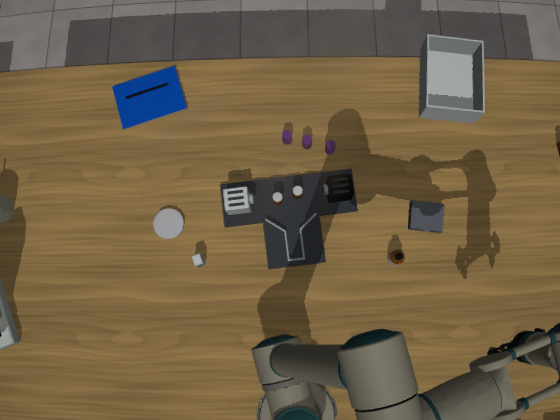

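The scene picture shows the black detector at (222,215), the white lamp at (337,242), the two amber vials at (266,231) and (291,234), and the cell at (405,225). The three purple objects at (199,256), (220,269) and (239,282) are decoys. In the top view the vials are at (278,197) and (297,191), the cell at (198,260), the bottle at (397,257), the box at (426,216) and the dish at (168,223). I'll enlarge the top view next.

```bash
cat > h.py <<'E'
import numpy as np, cv2
from rig import *
def ray(n,uv,z):
    c=calibration(n); p=cv2.undistortPoints(np.array([[uv]],float),c["mtx"],c["distortion"])[0,0]
    T=c["world_to_cam"];R=T[:3,:3];t=T[:3,3]
    o=-R.T@t; d=R.T@np.array([p[0],p[1],1.]); return o+d*(z-o[2])/d[2]
def proj(n,P):
    c=calibration(n);T=c["world_to_cam"]
    return cv2.projectPoints(np.array(P,float).reshape(-1,1,3),cv2.Rodrigues(T[:3,:3])[0],T[:3,3],c["mtx"],c["distortion"])[0][:,0]
def crop(im,x0,y0,w,h,s,f):
    cv2.imwrite(f,cv2.resize(im[y0:y0+h,x0:x0+w,::-1],None,fx=s,fy=s,interpolation=cv2.INTER_CUBIC))
E
python3 - <<'E'
from h import *
im=cv2.imread("pics/top0.png")[:,:,::-1]
crop(im,212,160,155,115,5,"pics/a.png")
crop(im,180,240,40,40,12,"pics/b.png")
im=cv2.imread("pics/scene0.png")[:,:,::-1]
crop(im,190,185,180,95,4.4,"pics/c.png")
crop(im,385,200,40,45,12,"pics/d.png")
E
```

```text
(no output)
```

View pics/a.png

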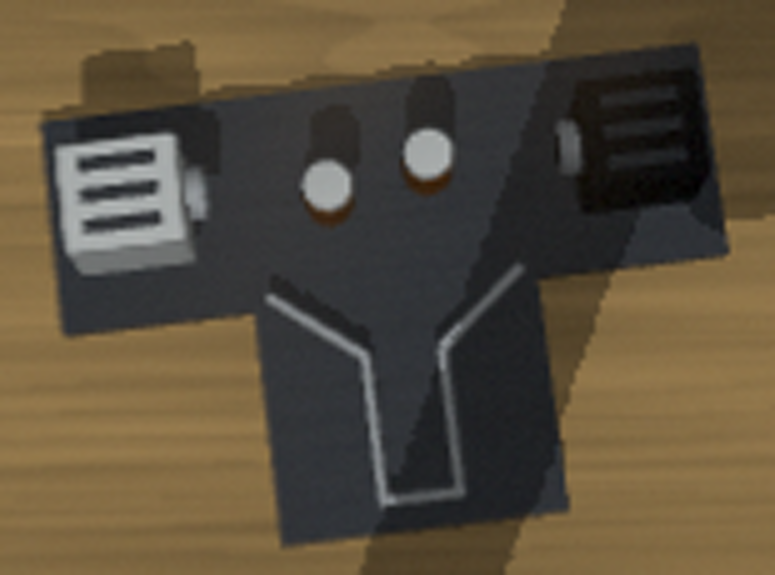

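View pics/b.png

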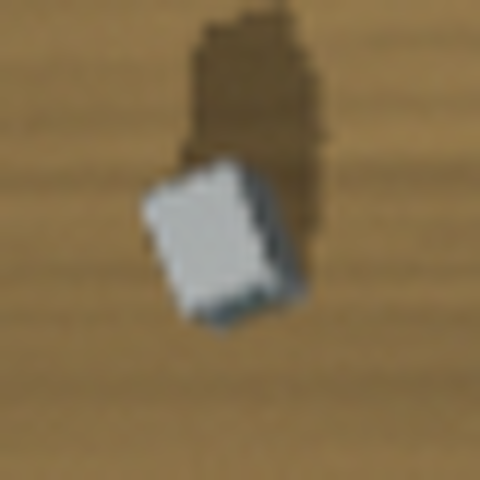

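View pics/c.png

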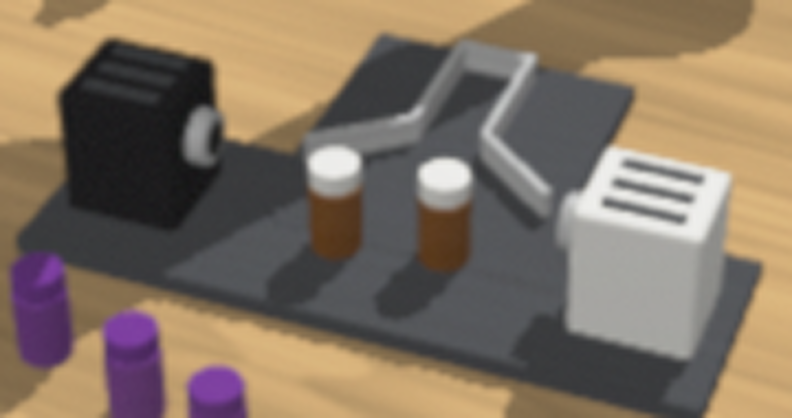

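View pics/d.png

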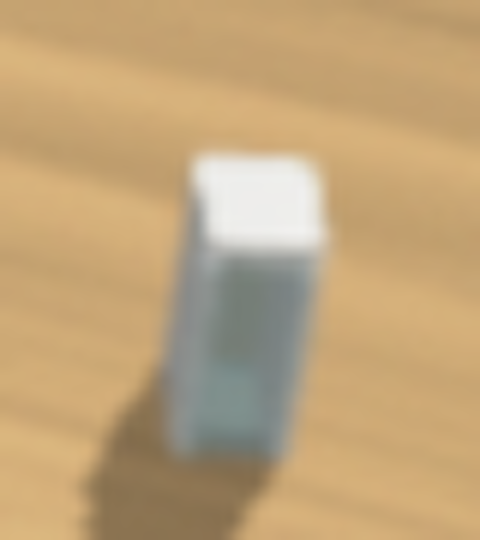

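The crops show the bench tilted by about 6.5° and vial caps at (328,185) and (428,153) in the crop. The cell's window face looks towards the scene camera (about +x) and its milky face looks left (-y). The only amber, white-capped vials are the two in the gap, so the purple ones are excluded.

Run:
```python
from h import *
from scipy.optimize import least_squares
def un(p,s,o): return (np.array(p)+.5)/s-.5+np.array(o)
a=un([(42,122),(697,45),(730,250),(66,335),(283,545),(567,508)],5,(212,160))
L=np.array([(65,200),(65,-200),(-65,-200),(-65,200),(-205,85),(-205,-85)])/1e3
def P(q,l,z): 
    c,s=np.cos(q[2]),np.sin(q[2]); l=np.atleast_2d(l); return np.c_[q[0]+c*l[:,0]-s*l[:,1],q[1]+s*l[:,0]+c*l[:,1],np.full(len(l),z)]
r=least_squares(lambda q:(proj("top",P(q,L,.012))-a).ravel(),[.6,0,0]); print(r.x,np.degrees(r.x[2]),r.fun.reshape(-1,2).round(2))
b=r.x
# scene corners of board top: crop c 4.4
cs=un([(385,36),(635,90),(762,262),(20,240)],4.4,(190,185))
print("scene check",(proj("scene",P(b,np.array([(-.205,-.085),(-.205,.085),(-.065,.2),(.065,-.2)]),.012))-cs).round(1))
tv=[ray("top",un(p,5,(212,160)),.07) for p in[(328,185),(428,153)]]
sv=[ray("scene",un(p,4.4,(190,185)),.07) for p in[(444,178),(336,162)]]
c,s=np.cos(b[2]),np.sin(b[2]);Ri=np.array([[c,s],[-s,c]])
for t,w in zip(tv,sv): print("vial",t[:2],w[:2],"bench",Ri@(t[:2]-b[:2]),Ri@(w[:2]-b[:2]))
ct=[ray("top",un(p,12,(180,240)),.056)[:2] for p in[(145,210),(235,160),(275,285),(185,322)]]
ct=np.array(ct);print("cell",ct,ct.mean(0),np.linalg.norm(np.diff(ct,axis=0),axis=1))
for i,j in((3,0),(2,1)): d=ct[j]-ct[i];print(np.degrees(np.arctan2(d[1],d[0])))
cs2=np.array([ray("scene",un(p,12,(385,200)),.056)[:2] for p in[(195,158),(312,160),(325,245),(212,248)]]);print(cs2,cs2.mean(0))
for n,p in(("bottle",(397,257)),("box",(426,216)),("dish",(168,223))): print(n,ray("top",p,.03)[:2])
```

```text
[0.63792766 0.01344141 0.10618439] 6.083917309019409 [[-0.3  -0.05]
 [ 0.39 -0.69]
 [ 0.04  0.41]
 [-0.71 -0.16]
 [-0.12  0.1 ]
 [ 0.7   0.32]]
scene check [[-1.4  0.1]
 [-0.4  0.1]
 [-0.2  0.9]
 [-1.6  0.3]]
vial [0.62790596 0.04526811] [0.62870836 0.0460341 ] bench [-0.00659211  0.03270959] [-0.00571304  0.03338623]
vial [ 0.64566496 -0.01260476] [ 0.64263835 -0.01327128] bench [ 0.00493321 -0.02671951] [ 0.00185301 -0.0270615 ]
cell [[0.45856167 0.29388142]
 [0.47031086 0.27215732]
 [0.44025574 0.26234684]
 [0.43164412 0.28402919]] [0.4501931  0.27810369] [0.02469777 0.03161575 0.0233299 ]
20.103389880146985
18.07752757298298
[[0.4390552  0.26203261]
 [0.42858937 0.28408228]
 [0.45697275 0.29467333]
 [0.4685725  0.27428304]] [0.44829746 0.27876781]
bottle [ 0.45030581 -0.30070538]
box [ 0.56976485 -0.39388906]
dish [0.56240482 0.37056667]
```

Fits agree to about 1–3 mm between cameras. The plan is to push each vial with the fingers in a 22 mm wide "V" cradle, set low behind it, then narrow them inside the lane. Next I work out the travel to behind vial2.

```bash
cat >> h.py <<'E'
B=np.array([.6379,.0134]); TH=.1062
def b2w(x,y): c,s=np.cos(TH),np.sin(TH); return np.array([B[0]+c*x-s*y,B[1]+s*x+c*y])
def w2b(w): c,s=np.cos(TH),np.sin(TH); return np.array([[c,s],[-s,c]])@(np.array(w)[:2]-B)
def toolR():
    from scipy.spatial.transform import Rotation as Ro
    q=get_state()["ee_rot"]; return Ro.from_quat([q[1],q[2],q[3],q[0]]).as_matrix()
def info(tgts=[]):
    s=get_state();R=toolR();p=s["position"];b=w2b(p)
    print("t",s["clock"].__round__(2),"bench",(b*1e3).round(1),"z",round(p[2]*1e3,1),"w",round(s["width"]*1e3,1),"yaw",np.degrees(np.arctan2(R[1,0],R[0,0])).round(2),"tilt",np.degrees(np.arccos(-R[2,2])).round(2),"F",s["contact_force"].round(1),"q",s["qpos"].round(2))
    for t in tgts:
        t=np.array(t,float); print(t.round(4),"tool shift mm",(R.T@(t-p)*1e3).round(1)); p=t
E
python3 - <<'E'
from h import *
info([[*b2w(.051,-.027),.2305],[*b2w(.051,-.027),.017]])
print(np.degrees(TH))
E
```

```text
t 0.1 bench [-487.6 -500.8] z 230.5 w 85.3 yaw 21.01 tilt 0.1 F [-0.2 -1.1  0. ] q [-1.33  0.28  1.51  0.    1.36 -0.12]
[ 0.6915 -0.008   0.2305] tool shift mm [ 642.5 -319.     0.7]
[ 0.6915 -0.008   0.017 ] tool shift mm [ -0.    0.4 213.5]
6.084811784289343
```

Call:
drive_tool --targets '[0,0,7.45,0,0,0,0.26,0,0,7.45,0,0,0,0.26]' --grip_force 20

```text
clock: 0.35
position: [0.2061, -0.5365, 0.2308]
ee_rot: [-0.001, 0.999, 0.051, -0.0]
contact_force: [-0.5, -0.6, 0.4]
width: 0.0518
```

Run:
```python
from h import *
info([[*b2w(.051,-.027),.2305],[*b2w(.051,-.027),.017]])
```

```text
t 0.35 bench [-487.6 -501. ] z 230.8 w 51.8 yaw 5.87 tilt 0.06 F [-0.5 -0.6  0.4] q [-1.33  0.28  1.51  0.    1.36  0.14]
[ 0.6915 -0.008   0.2305] tool shift mm [ 536.8 -476.     0.7]
[ 0.6915 -0.008   0.017 ] tool shift mm [0.000e+00 2.000e-01 2.135e+02]
```

Call:
drive_tool --targets '[0,0,0,44,-39.5,0,0.26,0,0,0,45,-39.5,0,0.26,0,0,0,45,-40,0,0.26,0,0,0,45,-40,0,0.26,0,0,0,45,-40,0,0.26,0,0,0,45,-40,0,0.26,0,0,0,45,-40,0,0.26,0,0,0,45,-40,0,0.26,0,0,0,45,-40,0,0.26,0,0,0,45,-40,0,0.26,0,0,0,45,-40,0,0.26,0,0,0,43,-37,0,0.26]'

```text
clock: 1.85
position: [0.6904, -0.0045, 0.2307]
ee_rot: [0.0, 0.999, 0.054, -0.0]
contact_force: [0.6, -0.4, 0.9]
width: 0.0223
```

Call:
drive_tool --targets '[0,0,0,0,0,0,0.26,0,0,0,0,0,0,0.26]'

```text
clock: 2.1
position: [0.6887, -0.0065, 0.2304]
ee_rot: [0.0, 0.999, 0.054, -0.001]
contact_force: [-0.0, 0.9, 0.2]
width: 0.022
```

Run:
```python
from h import *
info([[*b2w(.051,-.027),.2305],[*b2w(.051,-.027),.017]])
```

```text
t 2.1 bench [ 48.4 -25.1] z 230.4 w 22.0 yaw 6.15 tilt 0.14 F [-0.   0.9  0.2] q [-0.11  0.45  1.23 -0.    1.46  1.35]
[ 0.6915 -0.008   0.2305] tool shift mm [ 2.5  1.9 -0.1]
[ 0.6915 -0.008   0.017 ] tool shift mm [ 5.000e-01 -1.000e-01  2.135e+02]
```

Call:
drive_tool --targets '[0,0,0,2,1.5,30,0.26,0,0,0,0,0,40,0.26,0,0,0,0,0,40,0.26,0,0,0,0,0,30,0.26,0,0,0,0,0,10,0.26,0,0,0,0,0,0,0.26]'

```text
clock: 2.85
position: [0.6911, -0.0086, 0.0815]
ee_rot: [0.0, 0.999, 0.053, -0.0]
contact_force: [-0.2, 1.0, 0.5]
width: 0.0222
```

Run:
```python
from h import *
a=get_image("top");b=get_image("scene")
crop(a,230,130,120,110,5,"pics/e.png");crop(b,190,150,180,130,4.4,"pics/f.png")
info([[*b2w(.051,-.027),.017]])
```

```text
t 2.95 bench [ 52.  -27.3] z 83.0 w 21.9 yaw 6.08 tilt 0.16 F [-0.4 -0.  -0.1] q [-0.11  0.55  1.44 -0.    1.15  1.35]
[ 0.6915 -0.008   0.017 ] tool shift mm [-1.1 -0.3 66. ]
```

View pics/e.png

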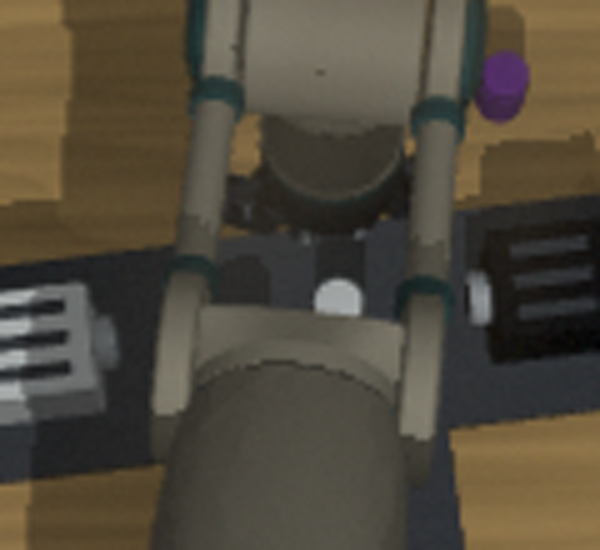

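View pics/f.png

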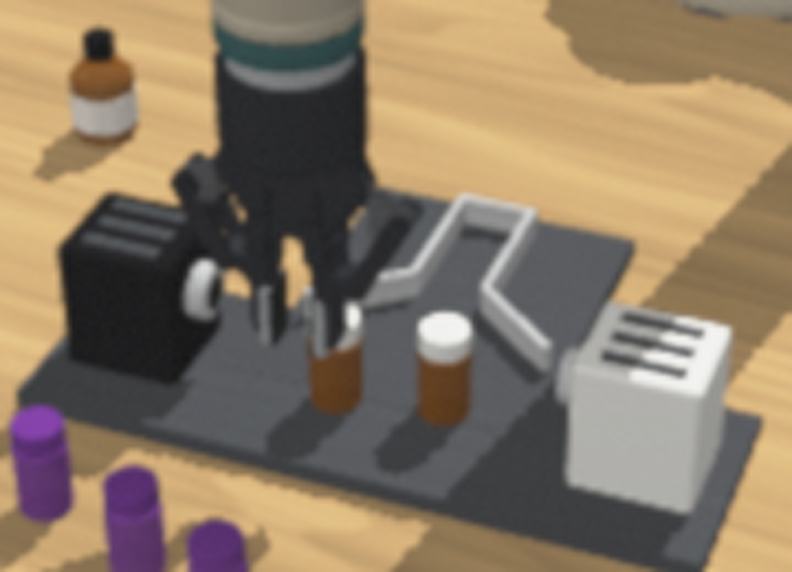

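The fingers sit behind vial2, with the cradle centred on its cap in the top view at (338,300). I lower them and push.

Call:
drive_tool --targets '[0,0,0,0,0,25,0.26,0,0,0,0,0,25,0.26,0,0,0,0,0,14,0.26,0,0,0,0,0,2,0.26,0,0,0,0,0,0,0.26,0,0,0,-10,0,0,0.26,0,0,0,-10,0,0,0.26,0,0,0,-5,0,0,0.26,0,0,0,-5,0,0,0.26,0,0,0,0,0,0,0.26]'

```text
clock: 4.2
position: [0.6614, -0.0109, 0.0155]
ee_rot: [0.0, 0.999, 0.053, -0.0]
contact_force: [0.5, 0.2, 0.7]
width: 0.0218
```

Run:
```python
from h import *
b=get_image("scene")
crop(b,190,150,180,130,4.4,"pics/g.png")
info()
```

```text
t 4.25 bench [ 21.  -26.6] z 15.4 w 22.3 yaw 6.11 tilt 0.0 F [0.1 0.6 0.1] q [-0.12  0.58  1.59 -0.    0.98  1.34]
```

View pics/g.png

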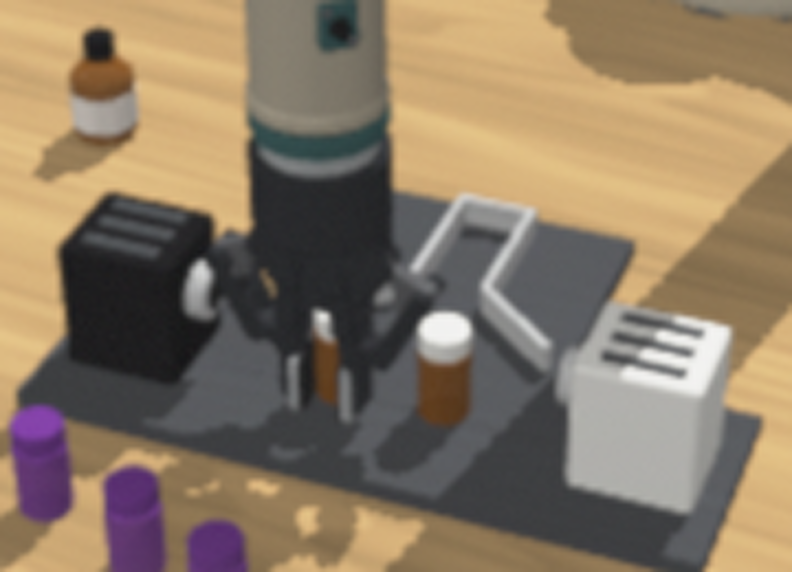

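The fingers straddle the back of vial2, and it is upright at (328,360). I push it to the lane mouth.

Call:
drive_tool --targets '[0,0,0,-5,-0.5,-1,0.26,0,0,0,-8,-1,0,0.26,0,0,0,-8,-1,0,0.26,0,0,0,-8,-1,0,0.26,0,0,0,-8,-1,0,0.26,0,0,0,-9,-2,0,0.26,0,0,0,-9,-3.5,0,0.26,0,0,0,-9,-3.5,0,0.26,0,0,0,-9,-3.5,0,0.26,0,0,0,-9,-3.5,0,0.26,0,0,0,-9,-3,0,0.26,0,0,0,0,0,0,0.26]'

```text
clock: 5.75
position: [0.5677, 0.0032, 0.0163]
ee_rot: [-0.0, 0.999, 0.053, -0.0]
contact_force: [-0.2, -0.9, -0.5]
width: 0.0221
```

Run:
```python
from h import *
b=get_image("scene")
crop(b,190,150,180,130,4.4,"pics/i.png")
info()
```

```text
t 5.8 bench [-70.1  -3. ] z 16.4 w 22.4 yaw 6.12 tilt 0.01 F [ 0.8 -0.4  0.4] q [-0.12  0.47  1.81 -0.    0.87  1.35]
```

View pics/i.png

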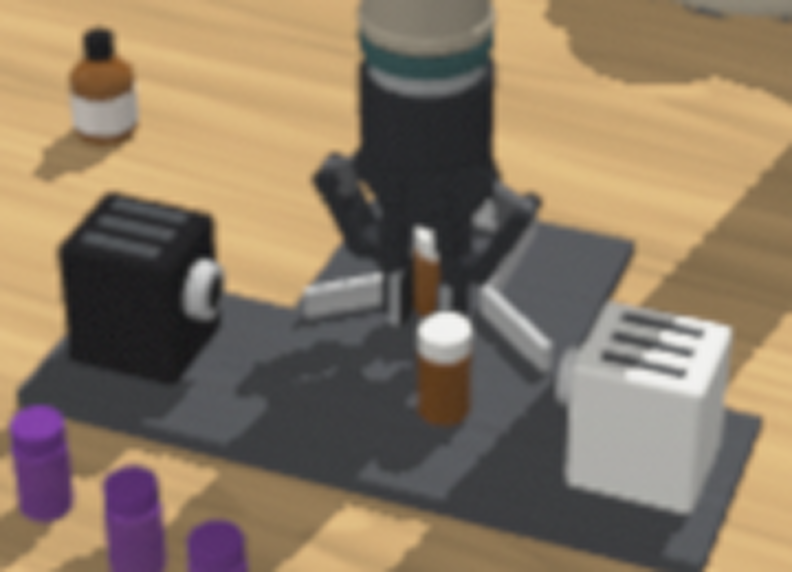

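Vial2 is upright in the cradle at (425,275), in the flare. I push it a little further, back off, narrow the fingers and push down the lane.

Call:
drive_tool --targets '[0,0,0,-5,-1.5,0,0.26,0,0,0,-5,-1.5,0,0.26,0,0,0,0,0,0,0.26,0,0,0,10,0,0,0.26,0,0,0,8,0,0,0.05,0,0,0,0,0,0,0.05,0,0,0,0,0,0,0.05,0,0,0,0,0,0,0.05]'

```text
clock: 6.8
position: [0.576, 0.0067, 0.0161]
ee_rot: [0.0, 0.999, 0.053, -0.0]
contact_force: [0.1, -0.0, 0.2]
width: 0.0039
```

Run:
```python
from h import *
b=get_image("scene")
crop(b,240,150,120,90,6.5,"pics/j.png")
info()
```

```text
t 6.85 bench [-62.2  -0.1] z 16.2 w 4.2 yaw 6.11 tilt 0.02 F [-0.3 -0.1  0.1] q [-0.11  0.47  1.79 -0.    0.88  1.36]
```

View pics/j.png

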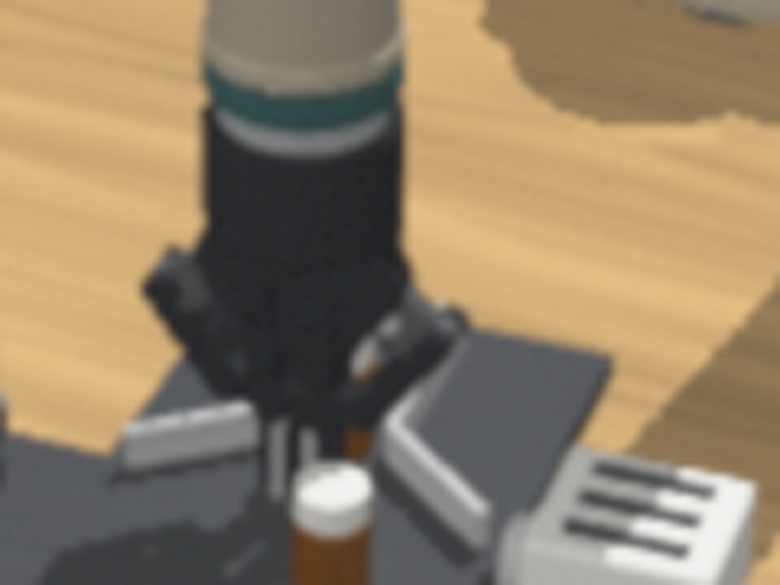

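Vial2 is visible at (358,440), just ahead of the narrowed fingers. I push it down the lane.

Call:
drive_tool --targets '[0,0,0,-6,0,0,0.05,0,0,0,-6,0,0,0.05,0,0,0,-7,0,0,0.05,0,0,0,-7,0,0,0.05,0,0,0,-7,0,0,0.05,0,0,0,-7,0,0,0.05,0,0,0,-7,0,0,0.05,0,0,0,-7,0,0,0.05,0,0,0,-7,0,0,0.05,0,0,0,-7,0,0,0.05,0,0,0,0,0,0,0.05]'

```text
clock: 8.22
position: [0.5079, -0.0005, 0.0162]
ee_rot: [-0.0, 0.999, 0.053, -0.0]
contact_force: [1.0, -0.3, -0.9]
width: 0.0044
```

Run:
```python
from h import *
b=get_image("scene")
crop(b,240,150,120,90,6.5,"pics/k.png")
info()
```

```text
t 8.28 bench [-130.1   -0.2] z 16.3 w 4.2 yaw 6.11 tilt 0.01 F [0.3 0.6 0.9] q [-0.14  0.4   1.94 -0.    0.8   1.33]
```

View pics/k.png

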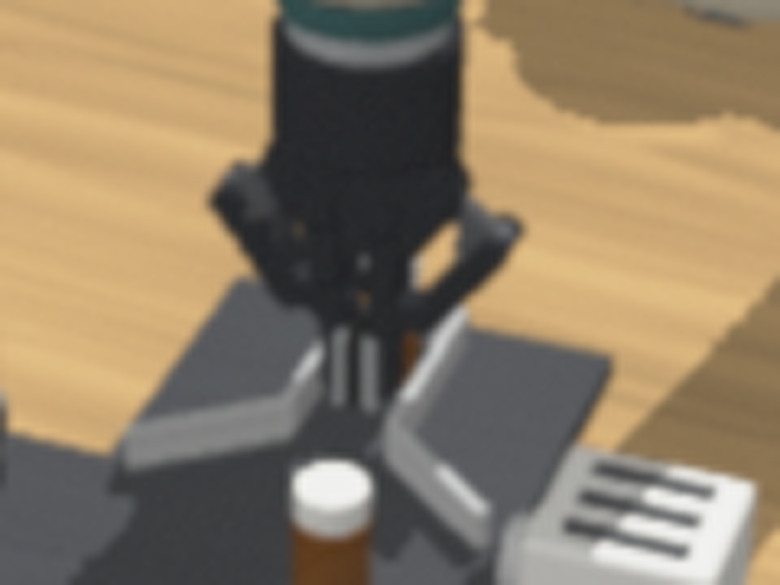

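The fingers are in the lane with vial2 ahead of them at about x=-156. I give it another 9 mm, then retract and lift to check.

Call:
drive_tool --targets '[0,0,0,-5,0,0,0.05,0,0,0,-4,0,0,0.05,0,0,0,0,0,0,0.05,0,0,0,8,0,0,0.05,0,0,0,12,0,0,0.05,0,0,0,0,0,-25,0.05,0,0,0,0,0,-45,0.05,0,0,0,30,0,-45,0.26,0,0,0,45,0,-30,0.26,0,0,0,45,0,0,0.26,0,0,0,45,0,0,0.26,0,0,0,0,0,0,0.26]'

```text
clock: 9.78
position: [0.6875, 0.0186, 0.1603]
ee_rot: [0.0, 0.999, 0.054, 0.001]
contact_force: [-0.8, -0.0, 0.2]
width: 0.0226
```

Run:
```python
from h import *
b=get_image("scene")
crop(b,230,130,130,105,6,"pics/l.png")
b=get_image("top")
crop(b,212,160,155,115,5,"pics/m.png")
info()
```

```text
t 9.88 bench [46.1  0.1] z 160.4 w 22.2 yaw 6.13 tilt 0.11 F [-0.5  0.  -0.8] q [-0.07  0.48  1.36 -0.    1.3   1.39]
```

View pics/l.png

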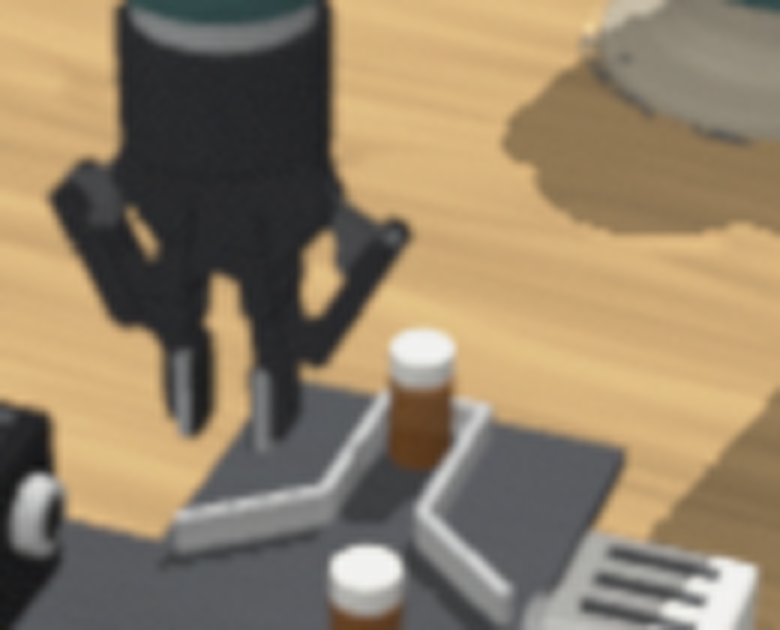

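View pics/m.png

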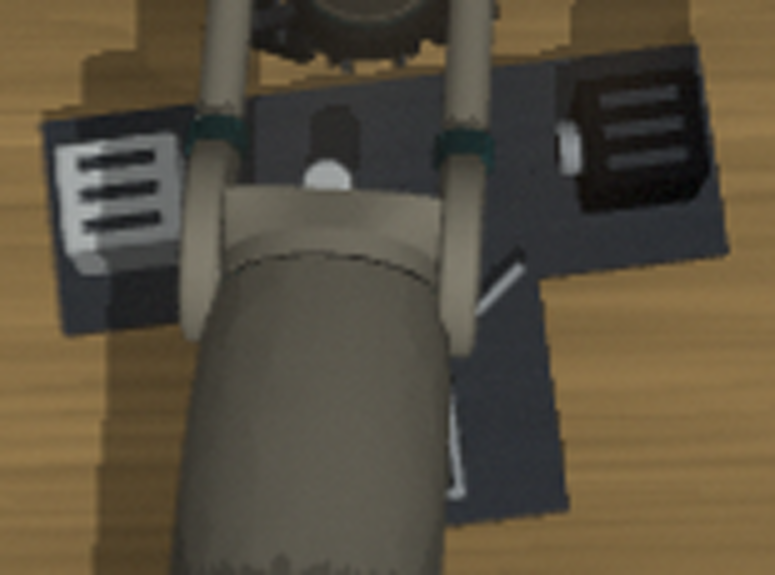

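Vial2 stands upright in the lane (cap at (422,348)). Vial1 is untouched (cap at (366,572) in the scene crop). I'll measure both.

Run:
```python
from h import *
for p in((422,349),(366,570)):
    print(w2b(ray("scene",(np.array(p)+.5)/6-.5+np.array([230,130]),.07))*1e3)
info([[*b2w(.042,.033),.016]])
```

```text
[-169.40582784   -0.78772402]
[-7.54367695 32.88686626]
t 9.88 bench [46.1  0.1] z 160.4 w 22.2 yaw 6.13 tilt 0.11 F [-0.5  0.  -0.8] q [-0.07  0.48  1.36 -0.    1.3   1.39]
[0.6762 0.0507 0.016 ] tool shift mm [ -3.8 -32.8 144.4]
```

Call:
drive_tool --targets '[0,0,0,-1,-16,20,0.26,0,0,0,-1,-16,30,0.26,0,0,0,0,0,35,0.26,0,0,0,0,0,35,0.26,0,0,0,0,0,20,0.26,0,0,0,0,0,4,0.26,0,0,0,0,0,0,0.26,0,0,0,-10,0,0,0.26,0,0,0,-10,0,0,0.26,0,0,0,0,0,0,0.26]'

```text
clock: 11.12
position: [0.6573, 0.0476, 0.0179]
ee_rot: [0.0, 0.999, 0.053, -0.0]
contact_force: [0.5, -1.1, 0.4]
width: 0.0222
```

Run:
```python
from h import *
b=get_image("scene")
crop(b,190,150,180,130,4.4,"pics/n.png")
info()
```

```text
t 11.18 bench [23.7 31.9] z 17.9 w 22.1 yaw 6.11 tilt 0.03 F [-0.3  0.4  0.2] q [-0.03  0.57  1.59 -0.    0.98  1.43]
```

View pics/n.png

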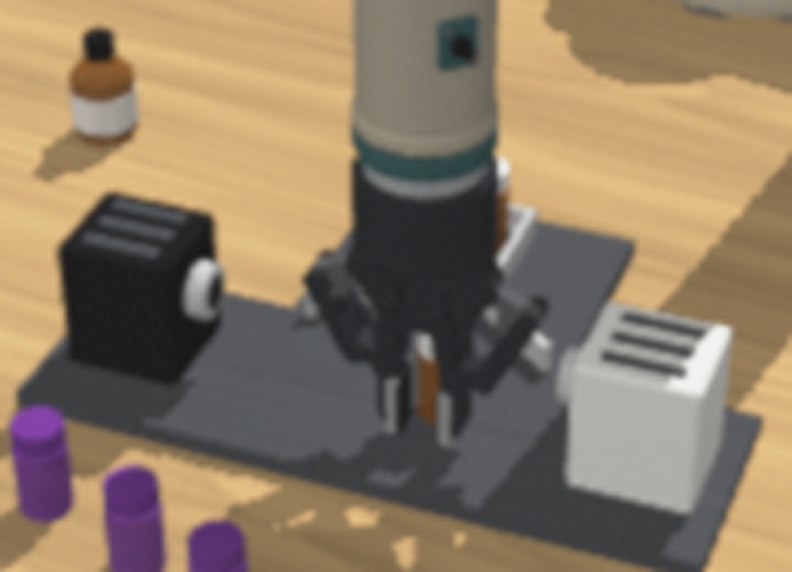

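Vial1 is centred in the cradle at (427,375). I push it diagonally to the lane entry.

Call:
drive_tool --targets '[0,0,0,-6,0,1,0.26,0,0,0,-8,1,0,0.26,0,0,0,-9,3,0,0.26,0,0,0,-9,3,0,0.26,0,0,0,-9,3,0,0.26,0,0,0,-9,3,0,0.26,0,0,0,-9,3,0,0.26,0,0,0,-9,3,0,0.26,0,0,0,-9,3.5,0,0.26,0,0,0,-9,3.5,0,0.26,0,0,0,-9,3,0,0.26,0,0,0,0,0,0,0.26]'

```text
clock: 12.68
position: [0.5661, 0.0085, 0.0162]
ee_rot: [-0.0, 0.999, 0.053, -0.001]
contact_force: [0.2, 0.2, -0.6]
width: 0.0223
```

Run:
```python
from h import *
b=get_image("scene")
crop(b,190,150,180,130,4.4,"pics/o.png")
info()
```

```text
t 12.72 bench [-71.2   2.7] z 16.3 w 22.1 yaw 6.09 tilt 0.01 F [ 0.3 -0.2 -0.1] q [-0.11  0.46  1.81 -0.    0.86  1.36]
```

View pics/o.png

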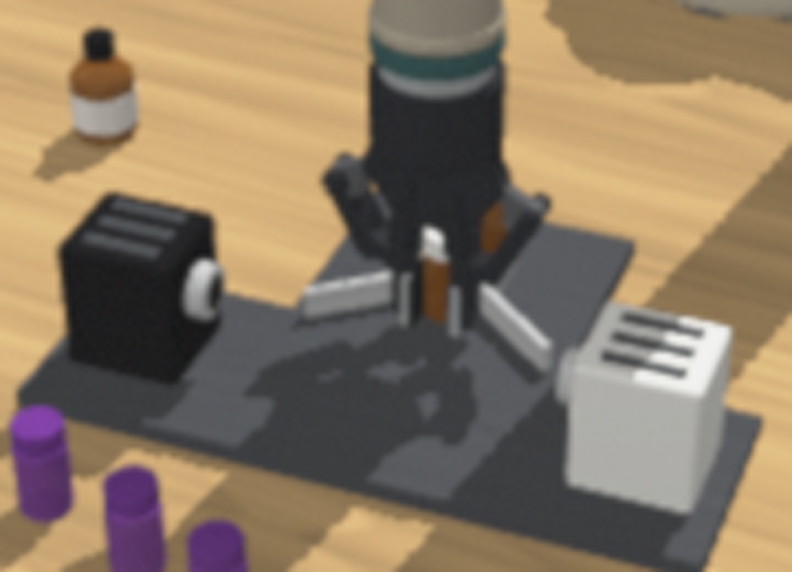

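Call:
drive_tool --targets '[0,0,0,-5,1.5,0,0.26,0,0,0,-5,1.5,0,0.26,0,0,0,0,0,0,0.26,0,0,0,10,0,0,0.26,0,0,0,8,0,0,0.05,0,0,0,0,0,0,0.05,0,0,0,0,0,0,0.05,0,0,0,0,0,0,0.05]'

```text
clock: 13.72
position: [0.575, 0.0067, 0.0162]
ee_rot: [-0.0, 0.999, 0.053, -0.0]
contact_force: [-0.6, 0.5, -0.3]
width: 0.0043
```

Call:
drive_tool --targets '[0,0,0,-6,0,0,0.05,0,0,0,-6,0,0,0.05,0,0,0,-6,0,0,0.05,0,0,0,-6,0,0,0.05,0,0,0,-6,0,0,0.05,0,0,0,-6,0,0,0.05,0,0,0,-6,0,0,0.05,0,0,0,0,0,0,0.05]'

```text
clock: 14.72
position: [0.5329, 0.0022, 0.0163]
ee_rot: [-0.0, 0.999, 0.053, -0.0]
contact_force: [1.3, -0.6, -0.1]
width: 0.0046
```

Run:
```python
from h import *
b=get_image("scene")
crop(b,240,150,120,90,6.5,"pics/p.png")
info()
```

```text
t 14.78 bench [-1.051e+02 -1.000e-01] z 16.3 w 4.5 yaw 6.11 tilt 0.02 F [-0.2  0.6  0.1] q [-0.13  0.43  1.89 -0.    0.83  1.34]
```

View pics/p.png

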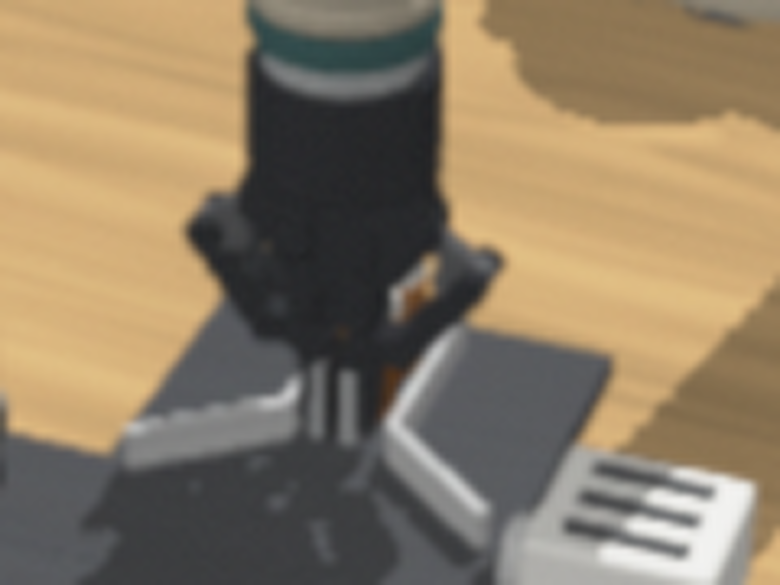

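Vial1 should now be at about x=-131. I retract, lift, and verify.

Call:
drive_tool --targets '[0,0,0,10,0,0,0.05,0,0,0,10,0,-5,0.05,0,0,0,0,0,-40,0.05,0,0,0,0,0,-55,0.05,0,0,0,0,-20,-55,0.5,0,0,0,0,-45,-20,1,0,0,-6.5,0,-50,0,1,0,0,-6.5,0,-50,0,1,0,0,0,0,0,0,1]'

```text
clock: 15.9
position: [0.5302, 0.1709, 0.1919]
ee_rot: [-0.001, 0.986, 0.168, 0.0]
contact_force: [0.7, -0.8, -0.1]
width: 0.0852
```

Run:
```python
from h import *
b=get_image("scene")
crop(b,230,130,130,105,6,"pics/q.png")
info([[.4492,.2784,.13]])
```

```text
t 15.95 bench [-90.1 166.1] z 191.7 w 85.4 yaw 19.28 tilt 0.06 F [ 0.6 -1.4  0.8] q [ 0.18  0.27  1.61 -0.    1.26  1.42]
[0.4492 0.2784 0.13  ] tool shift mm [ -40.9 -130.2   61.6]
```

View pics/q.png

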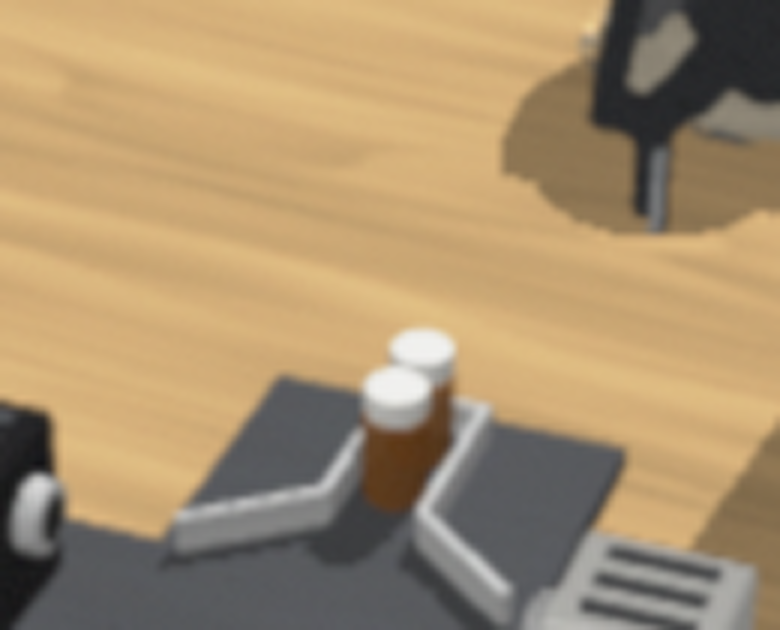

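Both vials stand upright in single file in the lane (caps at (422,348) and (398,388)). I move over the cell.

Call:
drive_tool --targets '[0,0,0,-14,-43,10,1,0,0,0,-14,-43,20,1,0,0,0,-13,-44,21,1,0,0,0,0,0,0,1,0,0,0,0,0,0,1]'

```text
clock: 16.58
position: [0.4505, 0.2761, 0.1407]
ee_rot: [0.0, 0.986, 0.166, 0.001]
contact_force: [-0.6, -0.1, 0.3]
width: 0.085
```

Run:
```python
from h import *
b=get_image("scene")
crop(b,370,165,80,80,7,"pics/r.png")
b=get_image("top")
crop(b,160,225,80,70,8,"pics/s.png")
for p in((422,349),(398,389)):
    print(w2b(ray("scene",(np.array(p)+.5)/6-.5+np.array([230,130]),.07))*1e3)
info([[.4492,.2784,.012]])
```

```text
[-169.40582784   -0.78772402]
[-135.35700158    0.22329768]
t 16.68 bench [-158.2  280.9] z 141.0 w 85.6 yaw 19.01 tilt 0.12 F [-0.2 -0.5  1.1] q [ 0.42  0.27  1.75 -0.    1.12  1.66]
[0.4492 0.2784 0.012 ] tool shift mm [ -1.   -2.9 129. ]
```

View pics/r.png

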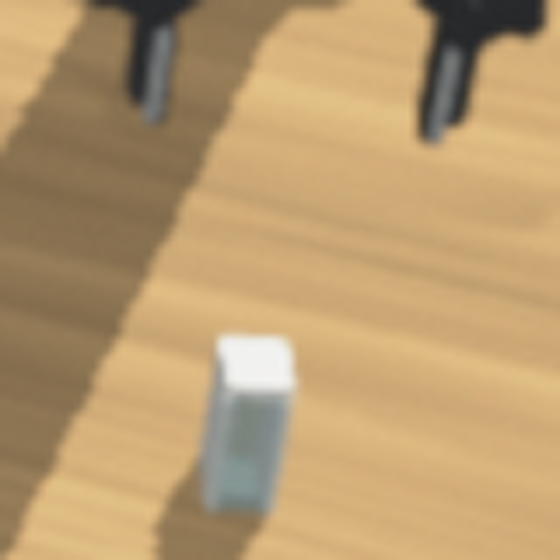

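View pics/s.png

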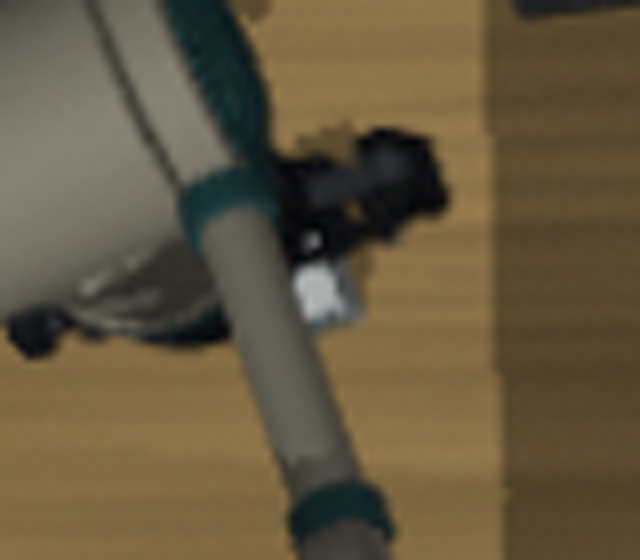

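The visible front face is the narrow one with the greenish clear window; the milky face is on the left of the cell. The jaws are aligned across the milky faces, so I descend with the gripper wide open.

Call:
drive_tool --targets '[0,0,0,-0.5,-2,25,1,0,0,0,0,0,30,1,0,0,0,0,0,30,1,0,0,0,0,0,25,1,0,0,0,0,0,14,1,0,0,0,0,0,5,1,0,0,0,0,0,0,0.6,0,0,0,0,0,0,0.6,0,0,0,0,0,0,0.6]'

```text
clock: 17.8
position: [0.4484, 0.2788, 0.012]
ee_rot: [-0.0, 0.986, 0.166, 0.001]
contact_force: [-1.1, -0.5, 0.6]
width: 0.0513
```

Run:
```python
from h import *
b=get_image("scene")
crop(b,370,165,80,80,7,"pics/t.png")
info([[.4492,.2784,.012]])
```

```text
t 17.85 bench [-160.4  284. ] z 11.9 w 51.0 yaw 19.13 tilt 0.07 F [-0.3  1.  -0. ] q [ 0.42  0.42  1.91 -0.    0.81  1.66]
[0.4492 0.2784 0.012 ] tool shift mm [ 0.8  0.7 -0.1]
```

View pics/t.png

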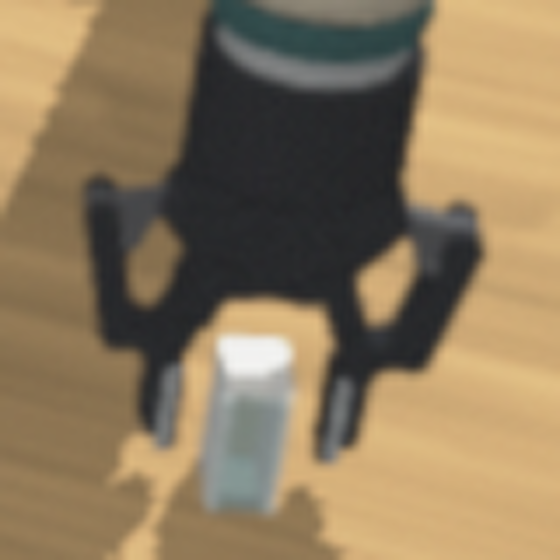

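The fingers straddle the cell along the milky sides, with the clear window facing the camera untouched. I close.

Call:
drive_tool --targets '[0,0,0,0,0,0,0.2,0,0,0,0,0,0,0.2,0,0,0,0,0,0,0.2,0,0,0,0,0,0,0.2,0,0,0,0,0,0,0.2]' --grip_force 35

```text
clock: 18.48
position: [0.4481, 0.2787, 0.0115]
ee_rot: [-0.0, 0.986, 0.166, 0.0]
contact_force: [-1.7, -0.1, 3.7]
width: 0.0235
```

Run:
```python
from h import *
b=get_image("scene")
crop(b,370,165,80,80,7,"pics/u.png")
info()
```

```text
t 18.52 bench [-160.6  283.9] z 11.5 w 23.6 yaw 19.11 tilt 0.02 F [-0.9 -0.4  4.9] q [ 0.42  0.43  1.91 -0.    0.81  1.66]
```

View pics/u.png

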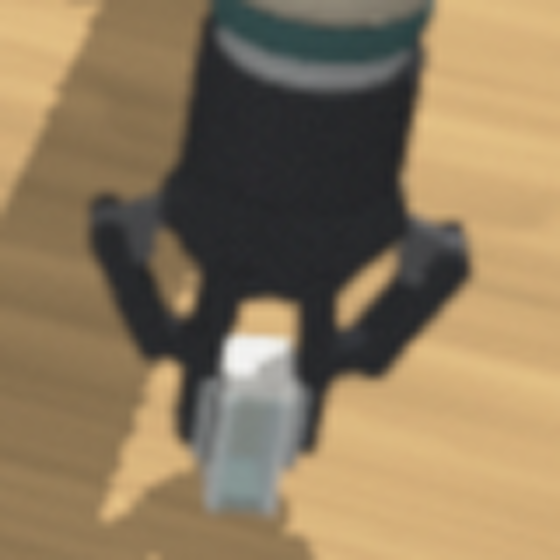

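The width is 23.6 mm, so the cell is held by its milky faces. I lift it and turn.

Call:
drive_tool --targets '[0,0,0,0,0,-10,0.1,0,0,0,0,0,-25,0.1,0,0,0,0,0,-40,0.1,0,0,0,0,0,-45,0.1,0,0,0,0,0,-30,0.1,0,0,-9.6,0,0,0,0.1,0,0,-9.6,0,0,0,0.1,0,0,-9.6,0,0,0,0.1,0,0,-9.6,0,0,0,0.1,0,0,-9.6,0,0,0,0.1,0,0,-9.6,0,0,0,0.1,0,0,-9.6,0,0,0,0.1]'

```text
clock: 20.02
position: [0.4476, 0.2783, 0.1612]
ee_rot: [-0.0, 0.728, 0.686, -0.0]
contact_force: [-0.1, -0.5, -1.2]
width: 0.0237
```

Call:
drive_tool --targets '[0,0,-9.8,0,0,0,0.1,0,0,0,0,0,0,0.1,0,0,0,0,0,0,0.1]'

```text
clock: 20.4
position: [0.4478, 0.2785, 0.1613]
ee_rot: [0.0, 0.669, 0.743, -0.0]
contact_force: [0.2, -0.8, -1.3]
width: 0.0238
```

Run:
```python
from h import *
b=get_image("scene")
crop(b,340,80,110,130,4.5,"pics/v.png")
info([[*b2w(0,0),.1615],[*b2w(0,0),.0455]])
```

```text
t 20.45 bench [-160.9  283.7] z 161.3 w 23.7 yaw 96.01 tilt 0.01 F [-0.6  0.5 -1.7] q [ 0.42  0.26  1.72 -0.    1.17  0.32]
[0.6379 0.0134 0.1615] tool shift mm [-2.835e+02  1.613e+02 -2.000e-01]
[0.6379 0.0134 0.0455] tool shift mm [  0.   0. 116.]
```

View pics/v.png

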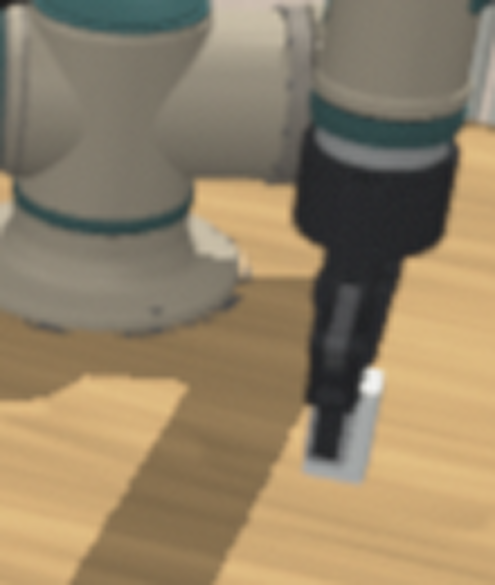

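The cell is held upright and turned (yaw 96°); the image shows the milky side towards the camera at (345,440). I carry it over to the beam.

Call:
drive_tool --targets '[0,0,0,-20,11,0,0.1,0,0,0,-33,19,0,0.1,0,0,0,-38,22,0,0.1,0,0,0,-38,22,0,0.1,0,0,0,-38,22,0,0.1,0,0,0,-38,21,0,0.1,0,0,0,-35,20,0,0.1,0,0,0,-28,16,0,0.1,0,0,0,-15.5,8.3,0,0.1,0,0,0,0,0,0,0.1,0,0,0,0,0,0,0.1]'

```text
clock: 21.82
position: [0.6376, 0.015, 0.1612]
ee_rot: [-0.001, 0.668, 0.744, -0.0]
contact_force: [-0.2, -0.4, -0.1]
width: 0.0239
```

Run:
```python
from h import *
info([[*b2w(0,0),.1615],[*b2w(0,0),.0455]])
```

```text
t 21.82 bench [-0.1  1.6] z 161.2 w 23.9 yaw 96.13 tilt 0.08 F [-0.2 -0.4 -0.1] q [-0.09  0.41  1.47  0.    1.26 -0.19]
[0.6379 0.0134 0.1615] tool shift mm [-1.6  0.1 -0.3]
[0.6379 0.0134 0.0455] tool shift mm [-1.00e-01  1.00e-01  1.16e+02]
```

Call:
drive_tool --targets '[0,0,0,0,0,20,0.1,0,0,0,0,0,30,0.1,0,0,0,0,0,30,0.1,0,0,0,0,0,20,0.1,0,0,0,0,0,12,0.1,0,0,0,0,0,3.5,0.1,0,0,0,0,0,0,0.1,0,0,0,0,0,0,0.1,0,0,0,0,0,0,0.1]'

```text
clock: 22.95
position: [0.639, 0.0138, 0.0465]
ee_rot: [0.001, 0.668, 0.744, 0.0]
contact_force: [0.1, -0.1, -0.7]
width: 0.024
```

Run:
```python
from h import *
b=get_image("scene")
crop(b,190,130,180,130,4.4,"pics/w.png")
a=get_image("top")
crop(a,212,150,155,125,5,"pics/x.png")
info([[*b2w(0,0),.0455]])
cs=[]
R=toolR();p=get_state()["position"]
for dz in(-.0115,.0445):
  for sx in(-16,16):
    for sy in(-12,12): cs.append([*(p+R[:,0]*sx/1e3+R[:,1]*sy/1e3)[:2],p[2]+dz])
print(((proj("scene",cs)-[190,130]+.5)*4.4).round(0).tolist())
```

```text
t 23.05 bench [0.9 0.3] z 46.2 w 23.6 yaw 96.11 tilt 0.04 F [ 0.4  0.7 -0.7] q [-0.09  0.51  1.62 -0.    1.01 -0.19]
[0.6379 0.0134 0.0455] tool shift mm [-0.3 -0.9  0.7]
[[365.0, 446.0], [349.0, 471.0], [419.0, 459.0], [403.0, 484.0], [364.0, 365.0], [347.0, 389.0], [419.0, 377.0], [403.0, 402.0]]
```

View pics/w.png

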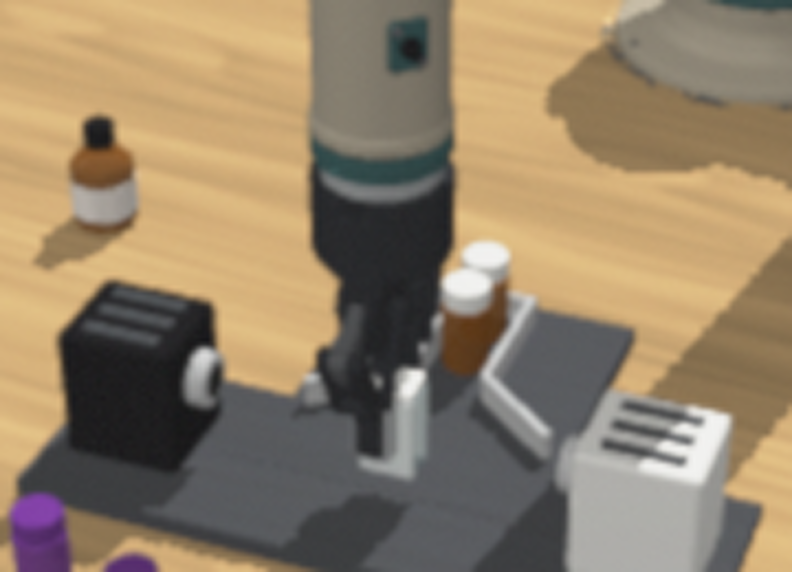

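View pics/x.png

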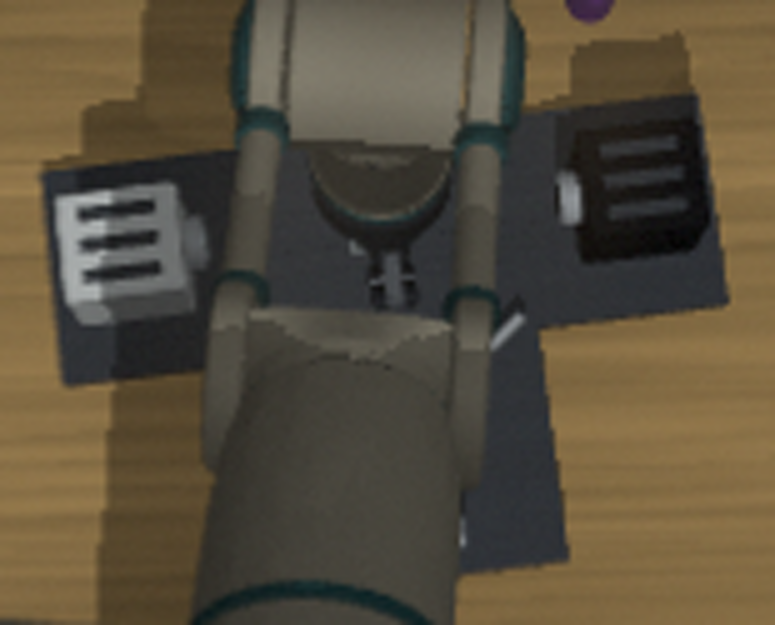

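The cell hangs between the fingers at (395,430), its long axis along the beam and the milky side towards the camera. Its corners are about 10 px right of and 7 px above my prediction, so I check against the snouts in a closer crop.

Run:
```python
from h import *
b=get_image("scene")
crop(b,255,205,50,45,14,"pics/y.png")
crop(b,225,195,110,60,7,"pics/z.png")
P=[[*b2w(0,y),.062+dz] for y in(-.103,.103) for dz in(-.016,0,.016)]
print(((proj("scene",P)-[225,195]+.5)*7).round(0).tolist())
P=[[*b2w(x,y),z] for x in(-.012,.012) for y in(-.016,.016) for z in (.034,.09)]
print(((proj("scene",P)-[255,205]+.5)*14).round(0).tolist())
P=[[*b2w(.065,y),.012] for y in(-.2,.2)]
print(proj("scene",P))
```

```text
[[97.0, 194.0], [94.0, 158.0], [92.0, 121.0], [648.0, 324.0], [650.0, 287.0], [652.0, 249.0]]
[[253.0, 371.0], [249.0, 112.0], [422.0, 411.0], [422.0, 151.0], [201.0, 449.0], [195.0, 189.0], [372.0, 490.0], [371.0, 229.0]]
[[192.56944034 239.41343769]
 [348.70127227 279.1871848 ]]
```

View pics/y.png

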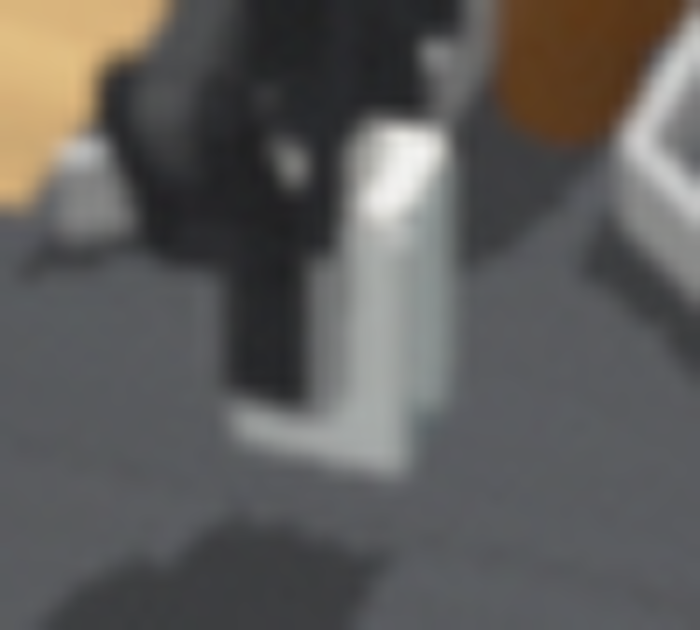

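View pics/z.png

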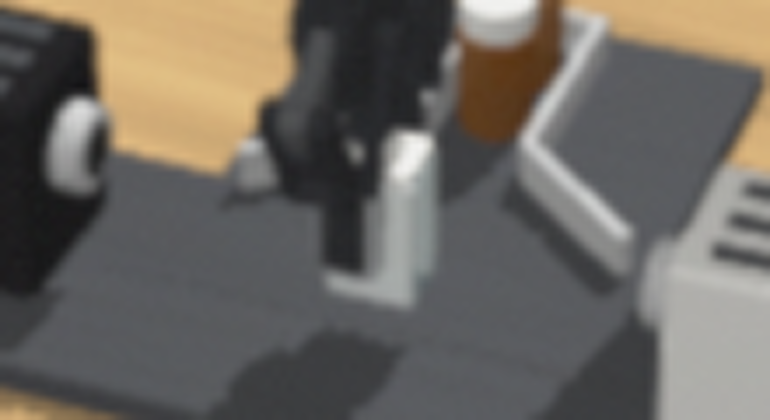

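Relative to the snouts the cell is off by only about 2 px, roughly 4–5 mm along the beam, 2 mm or less sideways and 2 mm or less in height. All of that is inside tolerance. It hangs clear of the board and both vials stand in the lane, so I hand in.

Run:
```python
from h import *
info(); print(sign_off())
```

```text
t 23.1 bench [0.8 0.3] z 46.1 w 23.9 yaw 96.11 tilt 0.04 F [ 0.4 -0.  -1. ] q [-0.09  0.51  1.62 -0.    1.01 -0.19]
the job is handed in; nothing more can be done
None
```

The job is handed in at about 23 s of the 61 s allowed. Both vials are in the lane and the arm is holding the cell in the beam. No verdict is reported, so what follows rests on my own measurements.

- **Vials:** I pushed each one along the board with the fingers low behind it, then narrowed the fingers to push it down the lane. They were never gripped or lifted. The last measurement put them upright at bench x of about -169 and -135 mm, within 1 mm of the centre line. The final picture shows them still there.
- **Cell:** I gripped it at 35 N across its two frosted faces (width 23.6–23.9 mm), and no contact with a clear face was seen. I lifted it, turned it 77° and held it in the beam.
- **Final pose:** The tool is at bench (0.8, 0.3) mm, with yaw 96.1° against the bench's 96.1° and tilt 0.04°. By the arm's reading, the cell's middle is about 62–63 mm above the table and its underside about 34 mm.
- **A check that disagreed:** In the last scene picture the cell's corners were about 2 px off my prediction. That is roughly 4–5 mm along the beam and 2 mm or less sideways and in height, so I left it as within tolerance.
- **Bystanders:** The bottle looked unmoved in the final picture. I did not measure the slide box or the dish again, but the arm went nowhere near them.

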